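Tighten the mould press with its ratchet clamping handle

ROBOT

A 6-joint arm with a two-finger parallel gripper is mounted at the origin on the work surface. World frame = base frame: x ahead of the robot, y to its left, z up, the work surface at z = 0. Lengths are in mm, angles in rad, forces in N, time in s.
With the tool pointing down it reaches from about 425 to 950 mm from the base axis. Payload 3.5 kg.
Tool frame: the origin (TCP) lies between the finger pads; the fingertips stand 22 mm ahead of it and the grasp point (between the pads) lies 3 mm ahead of it; z points along the fingers, y is the line along which they close (so a half turn about z gives the same grasp; the last joint's range is limited). The gripper opens to 85 mm and grips with 20 to 120 N. Pads are 22 mm wide; open, the fingers measure 114 mm over their backs; the gripper's body (76 mm by 85 mm) begins 54 mm behind the grasp point. The pads swing forward as they close: fully open they stand 13 mm farther back than shut.
Start: joints at [-1.343, 0.286, 1.577, -0, 1.279, -0.15], TCP at [249.014, -627.374, 224.025] pointing down, gripper open.
Joint ranges: [-2.77, 2.77], [-0.9, 2.22], [0.21, 2.48], [-1.53, 4.67], [0.24, 2.81], [-2.84, 2.84]. Speed limits (rad/s): [2.79, 2.79, 3.14, 3.14, 3.14, 3.14].

INTERFACE

Orientations are given as a rotation vector (axis times angle).
In Python, from bench import r gives the robot as it stands. The module is installed in compiled form; this text tells all that it offers.
- The arm moves only by the tool carry_out, never from a script. Its arguments are lists of equal length, an entry for each row: "dp": the shift along the tool's x, y, z in m, a list of three; "twist": the turn, a rotation vector about the tool's x, y, z in rad, a list of three; "fingers": the opening in per cent of the stroke, from 0 (shut) to 100 (fully open). In form: {"dp": [[dx, dy, dz], ...], "twist": [[ax, ay, az], ...], "fingers": [fingers, ...]}. A call has 1 to 20 rows; each row shifts and turns the commanded pose from where the row before left it, along the tool's axes as they then stand; what a row does not reach is not made up. A row lasts 1/12 s, in which the tool goes at most 41.7 mm and 7.16 degrees, less where a joint would pass 70% of its speed; a pose out of reach is approached as far as the arm can. A call is refused whole if a number of a shift passes 0.0417 or a number of a turn 0.125, either way. A call with a gripper value outside its range is refused whole. The fingers move at their own pace and stop on an object; the grip force is fixed at half the most. Time passes only in rows, so rows that do not move let the fingers close. It gives the time, the measured TCP pose, the force, the opening and the grip force at its end, in the units of the state.
- r.read_state(): the state, without advancing time (a new reading comes with each control period).
- r.grab_frame(name): name is "side" or "top" or "wrist"; returns (picture, depth): 420x560x3 uint8, red, green, blue; 420x560 float32, mm along the optical axis (not along the pixel's ray), 0 where there is no reading.
- r.camera_info(name): a dict with "K" (3x3 intrinsics, pixels), "k1" (the pictures are not rectified: a ray, as slopes to the right and down, at radius r is drawn at 1 + k1 r^2 times it, then the intrinsics apply), "eye" and "orientation" of the camera in the world. Camera axes: x right, y down, z forward; pixel columns grow to the right and rows downward; lengths in mm; the calibration is good to about 2 mm. A picture is of the moment at which its call begins: read the wrist's pose just before it. camera_info takes no time and is no camera call; for the wrist camera it gives the pose at the moment of the call.
- r.sign_off(): hands the job in; it is judged then, once.
Trained networks look in the newest picture that a camera, given by its name, has taken for a name from the list of things; names that differ only in an ending like _2 or _b are one class to them, and where a whole thing is asked for, a point or a joint stands for the part that bears it (a point fixed in the world has none). Each returns a list of dicts, best first, with "p" (0 to 1); they miss things now and then, are a little off and sometimes report something else, mostly with a low value. They report only what shows in the picture. A call takes as long as a camera call.
- r.recognise(query, camera): "point" ([x, y, z] in mm, in world coordinates, good to about 4 mm: the middle of the surface that is visible of it).
- r.cut_out(query, camera): "region" (420x560 bool, what is visible of it).
The state is a dict: "time_s": time; "joint_pos": joint angles; "joint_vel": joint speeds; "effort": joint torques, N m; "tool_pos": TCP position; "ee_rot": TCP orientation; "force": force on the tool from outside, world axes, zero at the start; "moment": the same for the moment, N m; "width": finger opening in mm; "grip_force": force on a finger pad.
Only numpy, scipy, OpenCV 4.12 (cv2) and the standard library are available. Lean on these libraries where they do the work, as an engineer would, in place of code of your own. Each camera call takes 0.05 s, during which the arm holds its last target. There are 200 camera calls.

TASK

The plaster mould stands loose under the foot of the bench press: turn the black clamping handle on top of the screw clockwise (seen from above) until the screw is firmly tight, about 10 newtons of push sideways at the handle's grip, and stop there, because the plaster cracks if it is overtightened. The column stops the handle before that, so ease the load off the handle, lift it clear of its serrations, swing it back, let it drop right down into mesh and turn again, as often as it takes; never force or drag the serrations over one another. Leave the handle seated on its serrations and let go, and leave the bowl, the jar and the wooden rib where they are.

Things in the scene. Friction and masses are not known exactly. Their poses are not given: they have to be found in the camera images.
- handle_grip (a point): Middle of the black handle's grip, 75 mm out from the screw's axis, 221 mm above the bench. The grip is a nearly level round bar 15 mm thick, from 44 to 99 mm out from the axis. x points outward along the handle, z up; tightening pushes the grip along -y. The air above is free; the mould's top is 100 mm below.
- hub_top (a point): Centre of the top of the handle's round hub (47 mm across), on the screw's vertical axis, 219 mm above the bench; same axes as the handle. It rises with the handle when that is lifted. Lifted by 8 mm or more, the handle swings freely with hardly any drag, and the screw stays where it is.
- hub (a joint): How far the handle is lifted off its serrations, in m: 0 fully down in mesh, 0.012 at the upper stop. A spring presses it down (3 N at 0, 6.6 N at the top, plus 1.5 N of weight), so it springs down if let go. In mesh up to 0.006.
- serrations (a point): Centre of the serrated steel ring on top of the screw, 188 mm above the bench: 12 round-nosed teeth, one every 30 degrees, about 1 degree of play either way. Let down between two meshing positions the handle can ride on the tooth tips (lifted 4 to 6 mm); it drops in when turned a few degrees either way.
- lever: The clamping handle: black hub with serrations under it, and the grip. Origin on the screw's axis at bench height; x points outward along the handle, z up.
- spindle: The steel screw with the serrated ring. Right-hand thread, 10 mm a turn: turned clockwise it goes down 1.6 mm per rad, and the handle with it. It is stiff and keeps its load when the handle is let go or lifted (above 260 N it springs back a little); running free it already takes 4 to 5 N at the grip. Origin on the screw's axis at bench height.
- ram: The round steel foot (36 mm) under the screw; it does not turn. Its underside starts 0.5 to 3.9 mm above the mould, too little to read well: it meets it after 0.3 to 2.5 rad of turning. From there the push at the grip climbs by about 10 N per rad, as the mat under the mould gives. Origin on the screw's axis at bench height.
- mould: Two-part plaster press mould, white, 92 x 112 mm, 90 mm high, on a rubber mat on the press's base, under the foot. Origin at the centre of its underside. A good load from the foot is 170 to 320 N, got with 10 N at the grip while turning slowly or just after; the plaster cracks at 370 N (about 12 N).
- press: The bench press, bolted down: grey-green iron base 215 x 150 x 18 mm, a steel column 28 mm thick, and an arm 134 to 170 mm above the bench that carries the screw. Origin on the screw's axis at bench height; x points from the screw to the column, whose axis is 70 mm away; z is up.
- column_top (a point): Centre of the column's top end, 262 mm above the bench, 41 mm above the grip. Turned clockwise, the handle is stopped by the column 18 degrees before it points at it; it starts only 45 to 65 degrees anticlockwise of it, so one stroke is never enough. The rest of the circle is free.
- bowl_mid (a point): Centre (half-way up) of a bisque bowl, 104 mm across and 48 mm high, standing beside the press; to be left alone.
- jar_mid (a point): Centre (half-way up) of a lidded jar, 72 mm across and 85 mm high, standing beside the press; to be left alone.
- rib_mid (a point): Centre of a wooden rib (scraper) lying flat beside the press, 105 x 48 x 8 mm; to be left alone.

How it is judged (in metres and radians):
On the way:
1. the handle has been lifted clear of its serrations (by more than 7 mm) (value of joint hub above 0.007 m), for 0.1 s.
At the end, for the whole second after the job is handed in: the screw presses on the mould with 170 to 320 N, and the handle is seated on its serrations (lifted by less than 2 mm), at rest and let go (contact force between ram and mould between 170 and 320 N and value of joint hub below 0.002 m and linear speed of lever below 0.02 m/s); the robot touches nothing.
It fails at once if the plaster mould is cracked: the screw presses on it with more than 370 N (contact force between ram and mould above 370 N).
It fails at once if the serrations are chewed: the handle's and the screw's teeth bear on each other with more than 25 N while the handle is lifted by more than 3.5 mm (value of joint hub above 0.0035 m and contact force between lever and spindle above 25 N).
It fails at once if the bowl, the jar or the rib is shifted by more than 20 mm (distance of any of bowl_mid, jar_mid, rib_mid from where it was at the start of the episode above 0.02 m).
It also fails if it takes over 70 s, if anything falls off the work surface, if the arm or the gripper's body presses on something with over 40 N, if the wrist force passes 120 N, or if a joint passes its speed limit or range.

## Working session

There is one attempt and no reset: what is moved stays moved. The work goes in short steps, Python scripts to look and compute and a tool call to move; the robot and the scene stay as the last step left them, time stands still between calls to the robot, and variables do not carry over. Pictures are saved under pics/ and viewed, at most 10 in all, crops included, and the job is handed in when it is done.

Besides the shell and the picture viewer there is one more tool, called after ">>>" as a command line: name --argument value ..., lists and objects as JSON in quotes. carry_out: Moves the arm, as the interface text tells. Its arguments: {"type":"object","properties":{"dp":{"type":"array"},"twist":{"type":"array"},"fingers":{"type":"array"}},"required":["dp","twist","fingers"]}

```bash
mkdir -p pics; cat > h.py <<'E'
from bench import r
import numpy as np, cv2
from scipy.spatial.transform import Rotation as R
def snap(cam,fn=None):
    im,d=r.grab_frame(cam)
    if fn: cv2.imwrite('pics/'+fn,im[:,:,::-1])
    return im,d
def best(q,cam,n=2):
    return [(np.round(x['point'],1).tolist(),round(x['p'],2)) for x in r.recognise(q,cam)[:n]]
def st():
    s=r.read_state(); print(round(s['time_s'],2),np.round(s['tool_pos'],1),np.round(s['ee_rot'],3),'F',np.round(s['force'],1),'M',np.round(s['moment'],2),'w',round(s['width'],1),round(s['grip_force'],1)); return s
E
python3 - <<'E'
from h import *
s=st(); print(s['joint_pos'])
for c in ['top','side']:
    snap(c,c+'1.png')
    for q in ['handle_grip','hub_top','column_top','bowl_mid','jar_mid','rib_mid','mould']: print(c,q,best(q,c))
E
```

```text
0.0 [ 248.9 -626.7  222.6] [-3.083 -0.589  0.   ] F [-0.5 -0.2  0.1] M [ 0.01 -0.02  0.02] w 85.2 0.0
[-1.34297392e+00  2.87227581e-01  1.57817240e+00 -1.32594803e-05
  1.27858305e+00 -1.49979565e-01]
top handle_grip [([581.7, -121.7, 216.0], 0.84)]
top hub_top [([580.5, -122.8, 218.8], 0.96)]
top column_top [([607.8, -137.1, 18.0], 0.95)]
top bowl_mid [([672.3, 20.1, 17.6], 0.95)]
top jar_mid [([467.2, -292.3, 83.1], 0.9)]
top rib_mid [([400.1, -67.7, 8.7], 0.66)]
top mould [([554.6, -124.6, 111.5], 0.83)]
side handle_grip [([586.6, -118.2, 217.9], 0.84)]
side hub_top [([586.5, -119.2, 213.8], 0.72)]
side column_top [([616.6, -128.5, 101.7], 0.64)]
side bowl_mid [([667.9, 4.7, 35.8], 0.72)]
side jar_mid [([465.3, -281.9, 60.0], 0.89)]
side rib_mid [([400.9, -69.5, 8.6], 0.57)]
side mould [([564.0, -93.3, 84.0], 0.82)]
```

View pics/top1.png

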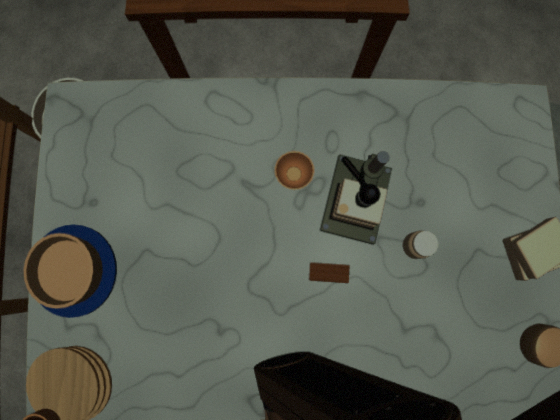

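View pics/side1.png

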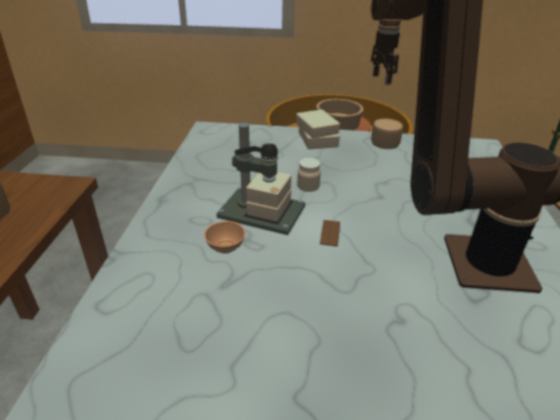

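Top view: hub at about (368,195), grip end at (347,160), column top at about (381,157), bowl (294,170), jar (424,244), rib (329,272). The side view agrees, with the column behind the hub and the grip to its left. Now I'll get the exact geometry from depth.

```bash
cat >> h.py <<'E'
def cloud(cam,d,mask=None):
    c=r.camera_info(cam); K=np.array(c['K']); k1=c['k1']
    v,u=np.mgrid[0:420,0:560].astype(float)
    uv=np.stack([u,v],-1).reshape(-1,1,2)
    xy=cv2.undistortPoints(uv,K,np.array([k1,0,0,0.])).reshape(420,560,2)
    P=np.dstack([xy,np.ones((420,560))])*d[...,None]
    o=np.array(c['orientation']); M=R.from_rotvec(o).as_matrix() if o.shape==(3,) else (o if o.shape==(3,3) else R.from_quat(o).as_matrix())
    return P@M.T+np.array(c['eye'])
E
python3 - <<'E'
from h import *
c=r.camera_info('top'); print(c)
im,d=snap('top'); W=cloud('top',d)
near=(abs(W[...,0]-600)<150)&(abs(W[...,1]+120)<130)&(d>0)
for lo,hi in [(200,235),(245,280)]:
    m=near&(W[...,2]>lo)&(W[...,2]<hi); P=W[m]; v,u=np.nonzero(m)
    print(lo,len(P),P.mean(0).round(1),P.min(0).round(1),P.max(0).round(1))
m=near&(W[...,2]>205)&(W[...,2]<232); P=W[m]; v,u=np.nonzero(m)
for a in sorted(zip(v,u,P.round(0).tolist())): print(a[0],a[1],a[2])
E
```

```text
{'K': array([[413.92424856,   0.        , 279.05135432],
       [  0.        , 413.92424856, 210.99684696],
       [  0.        ,   0.        ,   1.        ]]), 'k1': -0.11660520865044573, 'eye': array([ 404.74276243,   61.64660739, 1098.67528493]), 'orientation': array([-2.1491924 ,  2.1486138 , -0.15665452])}
200 648 [ 593.6 -127.1  218. ] [ 548.7 -165.9  200.2] [649.8 -76.  234.8]
245 153 [ 638.2 -157.7  260.5] [ 625.9 -171.   245.5] [ 653.1 -145.9  266.4]
157 343 [650.0, -81.0, 223.0]
157 344 [648.0, -82.0, 229.0]
157 345 [649.0, -85.0, 228.0]
157 346 [649.0, -87.0, 226.0]
158 342 [646.0, -78.0, 228.0]
158 343 [647.0, -81.0, 225.0]
158 344 [646.0, -82.0, 228.0]
158 346 [646.0, -86.0, 230.0]
158 347 [647.0, -89.0, 226.0]
159 341 [645.0, -77.0, 223.0]
159 342 [644.0, -78.0, 228.0]
159 343 [644.0, -80.0, 229.0]
159 345 [644.0, -84.0, 230.0]
159 346 [643.0, -86.0, 230.0]
159 347 [644.0, -89.0, 230.0]
159 348 [645.0, -92.0, 225.0]
159 373 [645.0, -147.0, 225.0]
160 341 [642.0, -76.0, 226.0]
160 342 [642.0, -78.0, 227.0]
160 343 [642.0, -80.0, 228.0]
160 344 [641.0, -82.0, 230.0]
160 3
[... 16851 characters left out ...]
.0, -139.0, 217.0]
201 371 [554.0, -142.0, 214.0]
201 372 [554.0, -144.0, 214.0]
201 373 [554.0, -147.0, 211.0]
201 374 [554.0, -148.0, 214.0]
201 375 [554.0, -151.0, 213.0]
201 376 [555.0, -154.0, 208.0]
202 366 [553.0, -132.0, 207.0]
202 367 [552.0, -134.0, 209.0]
202 368 [553.0, -136.0, 208.0]
202 369 [553.0, -138.0, 208.0]
202 370 [553.0, -141.0, 208.0]
202 371 [552.0, -143.0, 210.0]
202 372 [552.0, -144.0, 213.0]
202 373 [552.0, -147.0, 209.0]
202 374 [553.0, -150.0, 208.0]
202 375 [553.0, -152.0, 208.0]
203 367 [551.0, -134.0, 206.0]
203 369 [551.0, -139.0, 206.0]
203 370 [550.0, -141.0, 208.0]
203 371 [550.0, -143.0, 209.0]
203 372 [551.0, -145.0, 207.0]
203 373 [551.0, -148.0, 207.0]
```

>>> carry_out --dp '[[0.0306,-0.0197,-0.0042],[0.0306,-0.0197,-0.0042],[0.0306,-0.0197,-0.0042],[0.0306,-0.0197,-0.0042],[0.0306,-0.0197,-0.0042],[0.0306,-0.0197,-0.0042],[0.0306,-0.0197,-0.0042],[0.0306,-0.0197,-0.0042],[0.0306,-0.0197,-0.0042],[0.0306,-0.0197,-0.0042],[0.0306,-0.0197,-0.0042],[0.0306,-0.0197,-0.0042],[0.0306,-0.0197,-0.0042],[0.0306,-0.0197,-0.0042],[0.0306,-0.0197,-0.0042],[0.0306,-0.0197,-0.0042],[0.0306,-0.0197,-0.0042],[0.0306,-0.0197,-0.0042],[0,0,0],[0,0,0]]' --twist '[[0,0,0],[0,0,0],[0,0,0],[0,0,0],[0,0,0],[0,0,0],[0,0,0],[0,0,0],[0,0,0],[0,0,0],[0,0,0],[0,0,0],[0,0,0],[0,0,0],[0,0,0],[0,0,-0.1],[0,0,-0.1],[0,0,-0.09],[0,0,0],[0,0,0]]' --fingers '[60,60,60,60,60,60,60,60,60,60,60,60,60,60,60,60,60,60,60,60]'

```text
time_s: 2.52
tool_pos: [621.4, -87.2, 299.9]
ee_rot: [2.966, 1.034, 0.001]
force: [-0.3, -0.4, -0.4]
width: 51.1
grip_force: 0.0
```

```bash
cat >> h.py <<'E'
def fitbar(W,d,c,zlo=212,zhi=240):
    """bar axis: points 46..97 mm from c, near top; returns angle deg, height, ang spread"""
    q=W-np.array([*c,0]); rr=np.hypot(q[...,0],q[...,1])
    m=(d>0)&(W[...,2]>zlo)&(W[...,2]<zhi)&(rr>40)&(rr<105)
    return m,q
def yaw(s):
    x=R.from_rotvec(s['ee_rot']).as_matrix()[:,0]; return np.degrees(np.arctan2(x[1],x[0]))
E
python3 - <<'E'
from h import *
s=st(); print(yaw(s), s['joint_pos'])
im,d=snap('wrist','w1.png'); W=cloud('wrist',d)
for q in ['handle_grip','hub_top','column_top','serrations']: print(q,best(q,'wrist'))
for q in ['handle_grip','hub_top','column_top']:
    x=r.cut_out(q,'wrist')
    if x:
        m=x[0]['region']&(d>0); P=W[m]; print(q,m.sum(),P.mean(0).round(1),np.percentile(P,[2,50,98],axis=0).round(1).tolist())
np.save('w1.npy',W)
E
```

```text
2.52 [621.4 -87.2 299.9] [2.966e+00 1.034e+00 1.000e-03] F [-0.3 -0.4 -0.4] M [0.02 0.   0.01] w 51.1 0.0
38.43224171199795 [-3.00837849e-01  1.35043083e-01  1.61569973e+00 -2.35313760e-04
  1.39025622e+00  5.99231550e-01]
handle_grip [([595.9, -120.7, 215.7], 0.86)]
hub_top [([592.3, -123.0, 217.2], 0.66)]
column_top [([640.5, -137.0, 166.7], 0.55)]
serrations [([594.2, -116.2, 218.5], 0.9)]
handle_grip 3875 [ 598.  -120.4  214.6] [[556.8, -157.1, 180.0], [592.5, -122.3, 216.8], [648.4, -79.8, 228.3]]
hub_top 3665 [ 599.2 -119.4  217.5] [[557.8, -156.0, 197.1], [592.5, -121.9, 216.9], [648.5, -79.9, 228.3]]
column_top 17669 [ 627.9 -133.9  131.5] [[513.4, -205.1, 14.2], [638.0, -140.6, 166.5], [700.6, -63.4, 261.6]]
```

View pics/w1.png

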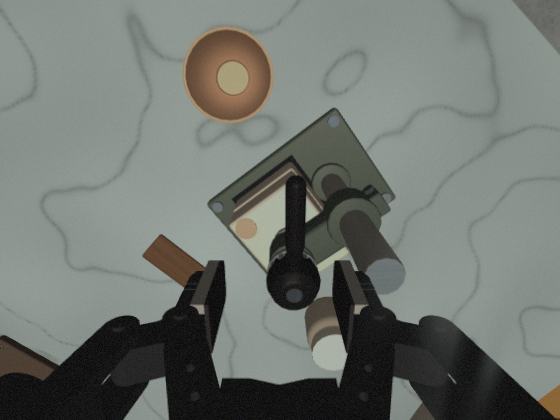

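The wrist view shows the grip bar running from (295,180) to the hub at (293,285), with the column top at (380,270). Next step is to fit the axis, bar and column.

```bash
cat >> h.py <<'E'
from scipy.optimize import least_squares
def circ(P,r0):
    # centre of a disc seen from above: minimal-area midrange over directions
    a=np.radians(np.arange(0,180,5)); U=np.c_[np.cos(a),np.sin(a)]
    pr=P[:,:2]@U.T; mid=(np.percentile(pr,99.5,axis=0)+np.percentile(pr,.5,axis=0))/2
    return np.linalg.lstsq(U,mid,rcond=None)[0], (np.ptp(pr,axis=0)).mean()
def look(cam='wrist',axis=(571,-141),v=True):
    im,d=snap(cam); W=cloud(cam,d); rr=np.hypot(W[...,0]-axis[0],W[...,1]-axis[1])
    lev=(d>0)&(im.max(2)<70)
    b=lev&(rr>48)&(rr<96)&(W[...,2]>215)&(W[...,2]<245)
    n,lab,stt,_=cv2.connectedComponentsWithStats(b.astype(np.uint8)); 
    return im,d,W,rr,lev,b,n,lab,stt
E
python3 - <<'E'
from h import *
im,d,W,rr,lev,b,n,lab,stt=look()
print(stt.tolist())
m=(rr<30)&(d>0)&(W[...,2]>200); print('hub',circ(W[m],0), np.percentile(W[m][:,2],[50,90,98]))
t=(rr<12)&(d>0); print('top z',np.median(W[t][:,2]),W[t].mean(0))
col=(d>0)&(W[...,2]>252)&(W[...,2]<272)&(np.hypot(W[...,0]-638,W[...,1]+158)<30)
print('col',col.sum(),circ(W[col],0),np.median(W[col][:,2]))
for k in range(1,n):
    if stt[k,4]<100: continue
    P=W[lab==k]; c=P.mean(0); vt=np.linalg.svd(P[:,:2]-c[:2])[2][0]
    top=np.percentile(P[:,2],90)
    print(k,len(P),c.round(1),'dir',np.degrees(np.arctan2(vt[1],vt[0])).round(1),'top',top)
E
```

```text
[[0, 0, 560, 420, 233261], [283, 180, 21, 65, 1231], [348, 226, 42, 39, 708]]
hub (array([ 576.17221918, -137.41127477]), np.float64(45.29355134486471)) [214.98333304 218.27982751 219.76502526]
top z 217.62528914103132 [ 571.85146966 -140.32015425  217.90740165]
col 1410 (array([ 641.50344585, -157.47284217]), np.float64(27.355436380737984)) 261.5258985870137
1 1231 [628.2 -96.  226.2] dir -141.3 top 228.35621923713936
2 708 [ 644.5 -147.5  230.9] dir 161.6 top 242.31129577866983
```

>>> carry_out --dp '[[0.002,0.0056,0],[0.002,0.0056,0],[0,0,0],[0,0,0.015],[0,0,0.015],[0,0,0.015],[0,0,0.015],[0,0,0.016],[0,0,0],[0,0,0]]' --twist '[[0,0,0],[0,0,0],[0,0,0],[0,0,0],[0,0,0],[0,0,0],[0,0,0],[0,0,0],[0,0,0],[0,0,0]]' --fingers '[60,60,60,60,60,60,60,60,60,60]'

```text
time_s: 3.8
tool_pos: [630.4, -95.2, 222.5]
ee_rot: [-2.967, -1.029, 0.003]
force: [0.8, -0.8, -0.4]
width: 51.2
grip_force: 0.0
```

>>> carry_out --dp '[[0,0,0],[0,0,0],[0,0,0],[0,0,0],[0,0,0],[0,0,0],[0,0,0],[0,0,0]]' --twist '[[0,0,0],[0,0,0],[0,0,0],[0,0,0],[0,0,0],[0,0,0],[0,0,0],[0,0,0]]' --fingers '[0,0,0,0,0,0,0,0]'

```text
time_s: 4.47
tool_pos: [630.9, -95.4, 223.7]
ee_rot: [2.968, 1.03, 0.0]
force: [0.2, 0.2, -0.2]
width: 0.2
grip_force: 0.0
```

```bash
python3 - <<'E'
from h import *
s=st()
im,d=snap('wrist','w2.png'); W=cloud('wrist',d)
snap('side','s2.png')
E
```

```text
4.47 [630.9 -95.4 223.7] [2.968 1.03  0.   ] F [ 0.2  0.2 -0.2] M [-0.04 -0.06 -0.03] w 0.2 0.0
```

View pics/w2.png

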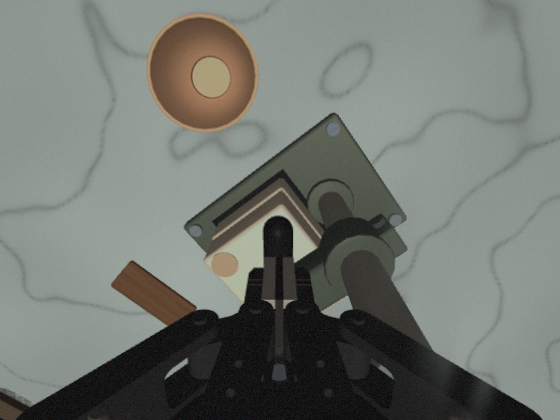

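```bash
python3 - <<'E'
from h import *
im=cv2.imread('pics/w2.png')[200:400,190:370]
im=cv2.convertScaleAbs(im,alpha=2.2,beta=20)
cv2.imwrite('pics/w2c.png',cv2.resize(im,None,fx=3,fy=3,interpolation=cv2.INTER_CUBIC)[:600])
E
```

```text
(no output)
```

View pics/w2c.png

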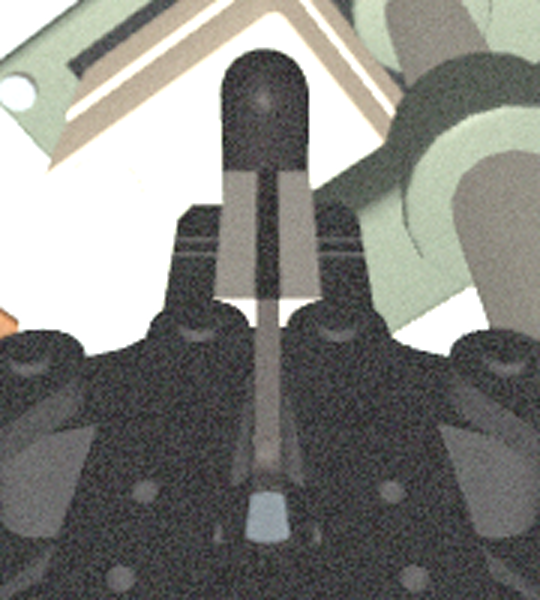

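```bash
python3 - <<'E'
from h import *
s=st()
im,d=snap('wrist'); W=cloud('wrist',d)
for v in (225,235,245,252,258,265,275,285,295,300,310): print(v,[(u,W[v,u].round(0).tolist()) for u in (262,269,273,276,279,282,285,289,295)])
E
```

```text
4.57 [630.8 -95.3 223.6] [-2.968 -1.03   0.   ] F [0.3 0.7 0.2] M [-0.03 -0.01 -0.  ] w 0.1 0.0
225 [(262, [603.0, -98.0, 111.0]), (269, [646.0, -77.0, 227.0]), (273, [648.0, -78.0, 227.0]), (276, [648.0, -79.0, 227.0]), (279, [649.0, -81.0, 227.0]), (282, [650.0, -82.0, 227.0]), (285, [651.0, -83.0, 226.0]), (289, [651.0, -85.0, 225.0]), (295, [620.0, -120.0, 111.0])]
235 [(262, [597.0, -104.0, 112.0]), (269, [642.0, -80.0, 227.0]), (273, [644.0, -81.0, 229.0]), (276, [645.0, -82.0, 229.0]), (279, [646.0, -83.0, 228.0]), (282, [646.0, -85.0, 228.0]), (285, [647.0, -86.0, 228.0]), (289, [648.0, -88.0, 226.0]), (295, [614.0, -126.0, 112.0])]
245 [(262, [588.0, -110.0, 111.0]), (269, [638.0, -83.0, 227.0]), (273, [640.0, -84.0, 229.0]), (276, [640.0, -86.0, 228.0]), (279, [642.0, -86.0, 229.0]), (282, [642.0, -88.0, 228.0]), (285, [643.0, -89.0, 228.0]), (289, [644.0, -91.0, 226.0]), (295, [606.0, -132.0, 112.0])]
252 [(262, [583.0, -114.0, 111.0]), (269, [635.0, -85.0, 228.0]), (273, [637.0, -87.0, 228.0]), (276, [638.0, -88.0, 228.0]), (279, [639.0, -89.0, 228.0]), (282, [640.0, -90.
[... 1331 characters left out ...]
 (279, [639.0, -88.0, 265.0]), (282, [640.0, -89.0, 266.0]), (285, [641.0, -90.0, 266.0]), (289, [642.0, -91.0, 266.0]), (295, [643.0, -93.0, 266.0])]
300 [(262, [636.0, -83.0, 270.0]), (269, [637.0, -86.0, 268.0]), (273, [637.0, -87.0, 268.0]), (276, [638.0, -88.0, 267.0]), (279, [639.0, -89.0, 268.0]), (282, [639.0, -90.0, 268.0]), (285, [640.0, -90.0, 269.0]), (289, [641.0, -92.0, 268.0]), (295, [644.0, -92.0, 271.0])]
310 [(262, [636.0, -83.0, 276.0]), (269, [638.0, -85.0, 276.0]), (273, [634.0, -89.0, 269.0]), (276, [635.0, -91.0, 268.0]), (279, [635.0, -92.0, 267.0]), (282, [636.0, -92.0, 268.0]), (285, [641.0, -90.0, 276.0]), (289, [642.0, -90.0, 276.0]), (295, [643.0, -92.0, 276.0])]
```

```bash
python3 - <<'E'
from h import *
W=np.load('w1.npy')
T=np.array([621.4,-87.2,299.9]); M=R.from_rotvec([2.966,1.034,.001]).as_matrix()
Q=(W-T)@M   # tool frame
for v in (258,262,266,270,280,300,320,340): print(v,[(u,Q[v,u].round(0).tolist()) for u in (200,208,215,220,340,346,352,360)])
E
```

```text
258 [(200, [-155.0, -119.0, 301.0]), (208, [-154.0, -107.0, 300.0]), (215, [-155.0, -96.0, 300.0]), (220, [-154.0, -89.0, 300.0]), (340, [-96.0, 69.0, 189.0]), (346, [-155.0, 101.0, 302.0]), (352, [-155.0, 110.0, 301.0]), (360, [-26.0, 56.0, 55.0])]
262 [(200, [-161.0, -119.0, 300.0]), (208, [10.0, -31.0, -16.0]), (215, [9.0, -29.0, -14.0]), (220, [10.0, -26.0, -17.0]), (340, [9.0, 28.0, -16.0]), (346, [10.0, 30.0, -17.0]), (352, [-162.0, 110.0, 301.0]), (360, [-27.0, 55.0, 52.0])]
266 [(200, [-164.0, -118.0, 293.0]), (208, [10.0, -31.0, -19.0]), (215, [10.0, -28.0, -19.0]), (220, [9.0, -25.0, -19.0]), (340, [10.0, 27.0, -20.0]), (346, [10.0, 30.0, -20.0]), (352, [9.0, 33.0, -19.0]), (360, [-28.0, 54.0, 48.0])]
270 [(200, [-170.0, -119.0, 292.0]), (208, [10.0, -30.0, -24.0]), (215, [10.0, -27.0, -24.0]), (220, [8.0, -25.0, -21.0]), (340, [10.0, 26.0, -24.0]), (346, [10.0, 29.0, -23.0]), (352, [10.0, 32.0, -23.0]), (360, [-31.0, 55.0, 48.0])]
280 [(200, [10.0, -32.0, -31.0]), (208, [9.0, -28.0, -31.0]), (215, [10.0, -25.0, -32.0]), (220, [4.0, -25.0, -22.0]), (340, [8.0, 26.0, -28.0]), (346, [9.0, 28.0, -31.0]), (352, [10.0, 30.0, -31.0]), (360, [6.0, 35.0, -25.0])]
300 [(200, [10.0, -29.0, -45.0]), (208, [10.0, -26.0, -45.0]), (215, [4.0, -25.0, -37.0]), (220, [-2.0, -25.0, -27.0]), (340, [-0.0, 26.0, -31.0]), (346, [7.0, 26.0, -41.0]), (352, [10.0, 27.0, -45.0]), (360, [9.0, 30.0, -45.0])]
320 [(200, [11.0, -26.0, -58.0]), (208, [3.0, -26.0, -48.0]), (215, [-4.0, -25.0, -39.0]), (220, [-12.0, -25.0, -29.0]), (340, [-8.0, 26.0, -33.0]), (346, [-1.0, 26.0, -43.0]), (352, [3.0, 27.0, -47.0]), (360, [10.0, 27.0, -57.0])]
340 [(200, [15.0, -22.0, -72.0]), (208, [-6.0, -26.0, -48.0]), (215, [-11.0, -25.0, -42.0]), (220, [-307.0, -98.0, 300.0]), (340, [-234.0, 82.0, 215.0]), (346, [-9.0, 26.0, -45.0]), (352, [16.0, 21.0, -73.0]), (360, [11.0, 25.0, -67.0])]
```

The pads closed above the bar: width is 0.2, and the depth puts the fingertips about 30 mm higher than the stated tool geometry. I'll open, go 28 mm lower and grasp again, watching the force.

>>> carry_out --dp '[[0,0,0],[0,0,0],[0,0,0],[0,0,0],[0,0,0],[0,0,0.007],[0,0,0.007],[0,0,0.007],[0,0,0.007],[0,0,0]]' --twist '[[0,0,0],[0,0,0],[0,0,0],[0,0,0],[0,0,0],[0,0,0],[0,0,0],[0,0,0],[0,0,0],[0,0,0]]' --fingers '[60,60,60,60,60,60,60,60,60,60]'

```text
time_s: 5.45
tool_pos: [629.6, -94.9, 192.6]
ee_rot: [-2.965, -1.029, 0.006]
force: [-0.3, -0.4, 0.1]
width: 51.2
grip_force: 0.0
```

>>> carry_out --dp '[[0,0,0],[0,0,0],[0,0,0],[0,0,0],[0,0,0],[0,0,0],[0,0,0]]' --twist '[[0,0,0],[0,0,0],[0,0,0],[0,0,0],[0,0,0],[0,0,0],[0,0,0]]' --fingers '[0,0,0,0,0,0,0]'

```text
time_s: 6.03
tool_pos: [631.2, -95.4, 196.3]
ee_rot: [2.968, 1.029, 0.002]
force: [0.3, -0.1, 1.6]
width: 12.9
grip_force: 58.4
```

```bash
python3 - <<'E'
from h import *
s=st(); print(yaw(s),s['joint_pos'].round(3))
E
```

```text
6.03 [631.2 -95.4 196.3] [2.968e+00 1.029e+00 2.000e-03] F [ 0.3 -0.1  1.6] M [ 0.06  0.02 -0.02] w 12.9 58.4
38.259068571728086 [-0.309  0.229  1.698  0.     1.214  0.594]
```

>>> carry_out --dp '[[0,0,-0.0025],[0,0,-0.0025],[0,0,-0.0025],[0,0,-0.0025],[0,0,0],[0,0,0]]' --twist '[[0,0,0],[0,0,0],[0,0,0],[0,0,0],[0,0,0],[0,0,0]]' --fingers '[0,0,0,0,0,0]'

```text
time_s: 6.53
tool_pos: [630.6, -95.1, 204.8]
ee_rot: [-2.967, -1.029, 0.001]
force: [3.3, 0.3, -6.2]
width: 12.8
grip_force: 58.4
```

```bash
python3 - <<'E'
from h import *
s=st(); print(yaw(s),s['joint_pos'].round(3))
# hub height now from the top camera
im,d=snap('top'); W=cloud('top',d); rr=np.hypot(W[...,0]-571.5,W[...,1]+141)
t=(rr<12)&(d>0); print('top z',np.median(W[t][:,2]),t.sum())
E
```

```text
6.53 [630.6 -95.1 204.8] [-2.967e+00 -1.029e+00  1.000e-03] F [ 3.3  0.3 -6.2] M [ 0.02 -0.46  0.09] w 12.8 58.4
38.262936562923336 [-0.309  0.222  1.69   0.     1.231  0.594]
top z 517.7698787357238 38
```

>>> carry_out --dp '[[0,0,-0.001],[-0.0004,-0.0077,0],[-0.0004,-0.0077,0],[-0.0004,-0.0077,0],[-0.0004,-0.0077,0],[-0.0004,-0.0077,0],[-0.0004,-0.0077,0],[-0.0004,-0.0077,0],[-0.0004,-0.0077,0],[-0.0004,-0.0077,0],[-0.0004,-0.0077,0],[0,0,0],[0,0,0]]' --twist '[[0,0,0],[0,0,-0.1047],[0,0,-0.1047],[0,0,-0.1047],[0,0,-0.1047],[0,0,-0.1047],[0,0,-0.1047],[0,0,-0.1047],[0,0,-0.1047],[0,0,-0.1047],[0,0,-0.1047],[0,0,0],[0,0,0]]' --fingers '[0,0,0,0,0,0,0,0,0,0,0,0,0]'

```text
time_s: 7.67
tool_pos: [562.3, -68.2, 206.6]
ee_rot: [2.059, 2.372, -0.0]
force: [1.6, -1.2, -6.4]
width: 13.1
grip_force: 58.6
```

```bash
python3 - <<'E'
from h import *
s=st(); print(yaw(s),s['joint_pos'].round(3)); p=s['tool_pos'][:2]-[573,-140.5]; print(np.hypot(*p),np.degrees(np.arctan2(p[1],p[0])))
E
```

```text
7.67 [562.3 -68.2 206.6] [ 2.059  2.372 -0.   ] F [ 1.6 -1.2 -6.4] M [-0.16 -0.27  0.18] w 13.1 58.6
98.08574250519082 [-0.3    0.063  1.864 -0.     1.214 -0.441]
73.12853430428119 98.44012169808848
```

>>> carry_out --dp '[[-0.0004,-0.0077,0],[-0.0004,-0.0077,0],[-0.0004,-0.0077,0],[-0.0004,-0.0077,0],[-0.0004,-0.0077,0],[-0.0004,-0.0077,0],[-0.0004,-0.0077,0],[-0.0004,-0.0077,0],[-0.0004,-0.0077,0],[-0.0004,-0.0077,0],[0,0,0]]' --twist '[[0,0,-0.1047],[0,0,-0.1047],[0,0,-0.1047],[0,0,-0.1047],[0,0,-0.1047],[0,0,-0.1047],[0,0,-0.1047],[0,0,-0.1047],[0,0,-0.1047],[0,0,-0.1047],[0,0,0]]' --fingers '[0,0,0,0,0,0,0,0,0,0,0]'

```text
time_s: 8.58
tool_pos: [504.8, -114.0, 206.7]
ee_rot: [0.596, 3.084, 0.002]
force: [4.1, 0.5, -7.7]
width: 13.1
grip_force: 58.6
```

>>> carry_out --dp '[[-0.0004,-0.0077,0],[-0.0004,-0.0077,0],[-0.0004,-0.0077,0],[-0.0004,-0.0077,0],[-0.0004,-0.0077,0],[-0.0004,-0.0077,0],[-0.0004,-0.0077,0],[-0.0004,-0.0077,0],[-0.0004,-0.0077,0],[-0.0004,-0.0077,0],[0,0,0],[0,0,0]]' --twist '[[0,0,-0.1047],[0,0,-0.1047],[0,0,-0.1047],[0,0,-0.1047],[0,0,-0.1047],[0,0,-0.1047],[0,0,-0.1047],[0,0,-0.1047],[0,0,-0.1047],[0,0,-0.1047],[0,0,0],[0,0,0]]' --fingers '[0,0,0,0,0,0,0,0,0,0,0,0]'

```text
time_s: 9.58
tool_pos: [515.1, -185.9, 206.2]
ee_rot: [1.02, -2.971, -0.003]
force: [2.8, 1.1, -7.8]
width: 12.7
grip_force: 58.6
```

```bash
python3 - <<'E'
from h import *
s=st(); print(yaw(s),s['joint_pos'].round(3)); p=s['tool_pos'][:2]-[573,-140.5]; print(np.hypot(*p),np.degrees(np.arctan2(p[1],p[0])))
E
```

```text
9.58 [ 515.1 -185.9  206.2] [ 1.02  -2.971 -0.003] F [ 2.8  1.1 -7.8] M [ 0.1  -0.29 -0.05] w 12.7 58.6
-142.11919472973733 [-5.320e-01  2.200e-02  1.907e+00  1.000e-03  1.214e+00 -2.764e+00]
73.53760265379763 -141.89154990282455
```

>>> carry_out --dp '[[0,0,0.0015],[0,0,0.0015],[0,0,0.0015],[0,0,0],[0,0,0]]' --twist '[[0,0,0],[0,0,0],[0,0,0],[0,0,0],[0,0,0]]' --fingers '[0,0,0,0,0]'

```text
time_s: 10.0
tool_pos: [515.3, -186.2, 202.4]
ee_rot: [-1.028, 2.968, 0.0]
force: [3.2, 1.8, -6.7]
width: 13.0
grip_force: 58.8
```

>>> carry_out --dp '[[0,0,0.0015],[0,0,0.001],[0,0,0],[0,0,0]]' --twist '[[0,0,0],[0,0,0],[0,0,0],[0,0,0]]' --fingers '[0,0,0,0]'

```text
time_s: 10.33
tool_pos: [515.3, -186.4, 199.8]
ee_rot: [-1.028, 2.968, 0.0]
force: [1.6, 1.9, -5.6]
width: 13.1
grip_force: 58.8
```

>>> carry_out --dp '[[0,0,0.0015],[0,0,0.001],[0,0,0],[0,0,0]]' --twist '[[0,0,0],[0,0,0],[0,0,0],[0,0,0]]' --fingers '[0,0,0,0]'

```text
time_s: 10.67
tool_pos: [515.3, -186.4, 197.3]
ee_rot: [-1.029, 2.968, -0.0]
force: [2.3, 1.7, -5.3]
width: 12.5
grip_force: 58.9
```

>>> carry_out --dp '[[0,0,0.001],[0,0,0],[0,0,0]]' --twist '[[0,0,0],[0,0,0],[0,0,0]]' --fingers '[0,0,0]'

```text
time_s: 10.92
tool_pos: [515.3, -186.5, 196.3]
ee_rot: [-1.029, 2.968, -0.0]
force: [4.2, 2.5, -4.3]
width: 12.9
grip_force: 59.0
```

>>> carry_out --dp '[[0,0,0],[0,0,0],[0,0,0],[0,0,0]]' --twist '[[0,0,0],[0,0,0],[0,0,0],[0,0,0]]' --fingers '[27,27,27,27]'

```text
time_s: 11.25
tool_pos: [515.3, -187.2, 197.0]
ee_rot: [-1.028, 2.968, -0.003]
force: [0.2, 0.9, -0.6]
width: 23.0
grip_force: 0.0
```

```bash
cat >> h.py <<'E'
A=np.array([573,-140.5])
def tq():
    s=st(); p=(s['tool_pos'][:2]-A)/1000; F=s['force']; t=p[0]*F[1]-p[1]*F[0]
    rr=np.hypot(*p); e=p/rr; 
    print('yaw',yaw(s).round(2),'ang',np.degrees(np.arctan2(p[1],p[0])).round(2),'r',(rr*1000).round(1),'Frad',(F[:2]@e).round(2),'tau(rxF)/75mm',(t/.075).round(2),'with M',((t+s['moment'][2])/.075).round(2),'Ft',(t/rr).round(2)); return s
def hubz():
    im,d=snap('wrist'); W=cloud('wrist',d); rr=np.hypot(W[...,0]-572,W[...,1]+140.5)
    t=(rr<10)&(d>0)&(W[...,2]>200)&(W[...,2]<240); print('hub top z',np.median(W[t][:,2]).round(2),t.sum())
    b=(d>0)&(im.max(2)<80)&(rr>46)&(rr<100)&(W[...,2]>200)&(W[...,2]<236)
    return im,d,W,rr
E
python3 - <<'E'
from h import *
s=tq(); im,d,W,rr=hubz(); cv2.imwrite('pics/w3.png',im[:,:,::-1])
E
```

```text
11.25 [ 515.3 -187.2  197. ] [-1.028  2.968 -0.003] F [ 0.2  0.9 -0.6] M [ 0.02 -0.02 -0.  ] w 23.0 0.0
yaw -141.78 ang -141.01 r 74.3 Frad -0.72 tau(rxF)/75mm -0.52 with M -0.56 Ft -0.52
hub top z nan 0
  return _methods._mean(a, axis=axis, dtype=dtype,
  ret = ret.dtype.type(ret / rcount)
```

View pics/w3.png

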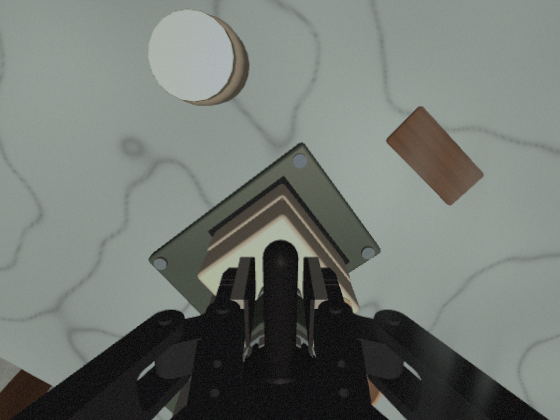

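The bar (tip at (280,245)) sits between the open pads. I'll check from its top height that it has seated.

```bash
cat >> h.py <<'E'
def barz():
    im,d=snap('wrist'); W=cloud('wrist',d); rr=np.hypot(W[...,0]-573,W[...,1]+140.5)
    t=(d>0)&(rr>87)&(rr<96)&(W[...,2]>210)&(W[...,2]<245)
    t[:, :240]=0; t[:,320:]=0
    P=W[t]; a=np.degrees(np.arctan2(P[:,1]+140.5,P[:,0]-573)); 
    a=(a-a[0]+180)%360-180+a[0]
    print('bar n',t.sum(),'mid ang',((a.max()+a.min())/2).round(2),'z50/90',np.percentile(P[:,2],[50,90]).round(2))
E
python3 - <<'E'
from h import *
barz()
import glob
E
```

```text
bar n 895 mid ang -141.71 z50/90 [227.32 229.06]
```

>>> carry_out --dp '[[-0.0001,0.0038,0.0001],[-0.0001,0.0038,0.0001],[-0.0001,0.0038,0.0001],[-0.0001,0.0038,0.0001],[-0.0001,0.0038,0.0001],[-0.0001,0.0038,0.0001],[-0.0001,0.0038,0.0001],[-0.0001,0.0038,0.0001],[-0.0001,0.0038,0.0001],[-0.0001,0.0038,0.0001]]' --twist '[[0,0,0.0523],[0,0,0.0523],[0,0,0.0523],[0,0,0.0523],[0,0,0.0523],[0,0,0.0523],[0,0,0.0523],[0,0,0.0523],[0,0,0.0523],[0,0,0.0523]]' --fingers '[27,27,27,27,27,27,27,27,27,27]'

```text
time_s: 12.18
tool_pos: [500.7, -153.9, 195.7]
ee_rot: [-0.223, 3.132, -0.008]
force: [0.7, -4.8, -0.4]
width: 23.6
grip_force: 2.5
```

```bash
python3 - <<'E'
from h import *
tq(); barz()
E
```

```text
12.18 [ 500.7 -153.9  195.7] [-0.223  3.132 -0.008] F [ 0.7 -4.8 -0.4] M [-0.77 -0.1   0.04] w 23.6 2.5
yaw -171.87 ang -169.5 r 73.5 Frad 0.17 tau(rxF)/75mm 4.75 with M 5.27 Ft 4.85
bar n 808 mid ang -165.42 z50/90 [226.94 228.37]
```

>>> carry_out --dp '[[-0.0001,0.0038,0.0001],[-0.0001,0.0038,0.0001],[-0.0001,0.0038,0.0001],[-0.0001,0.0038,0.0001],[-0.0001,0.0038,0.0001],[-0.0001,0.0038,0.0001],[-0.0001,0.0038,0.0001],[-0.0001,0.0038,0.0001]]' --twist '[[0,0,0.0523],[0,0,0.0523],[0,0,0.0523],[0,0,0.0523],[0,0,0.0523],[0,0,0.0523],[0,0,0.0523],[0,0,0.0523]]' --fingers '[27,27,27,27,27,27,27,27]'

```text
time_s: 12.9
tool_pos: [501.7, -123.4, 194.9]
ee_rot: [-0.431, -3.111, 0.006]
force: [-3.7, -5.0, 1.2]
width: 23.0
grip_force: 2.5
```

```bash
python3 - <<'E'
from h import *
tq(); barz()
E
```

```text
12.9 [ 501.7 -123.4  194.9] [-0.431 -3.111  0.006] F [-3.7 -5.   1.2] M [-0.69  0.49  0.02] w 23.0 2.5
yaw 164.23 ang 166.51 r 73.3 Frad 2.41 tau(rxF)/75mm 5.58 with M 5.85 Ft 5.71
bar n 772 mid ang 170.74 z50/90 [226.23 227.69]
```

>>> carry_out --dp '[[-0.0001,0.0038,0.0001],[-0.0001,0.0038,0.0001],[-0.0001,0.0038,0.0001],[-0.0001,0.0038,0.0001],[-0.0001,0.0038,0.0001]]' --twist '[[0,0,0.0523],[0,0,0.0523],[0,0,0.0523],[0,0,0.0523],[0,0,0.0523]]' --fingers '[27,27,27,27,27]'

```text
time_s: 13.37
tool_pos: [508.8, -105.5, 194.3]
ee_rot: [-0.831, -3.027, 0.005]
force: [-5.0, -4.2, 2.1]
width: 23.2
grip_force: 2.5
```

```bash
python3 - <<'E'
from h import *
tq(); barz(); tq()
E
```

```text
13.37 [ 508.8 -105.5  194.3] [-0.831 -3.027  0.005] F [-5.  -4.2  2.1] M [-0.58  0.67  0.02] w 23.2 2.5
yaw 149.3 ang 151.38 r 73.1 Frad 2.35 tau(rxF)/75mm 5.93 with M 6.2 Ft 6.08
bar n 758 mid ang 155.55 z50/90 [225.86 227.27]
13.42 [ 509.  -104.9  194.2] [-0.833 -3.027  0.004] F [-3.5 -2.5  1.6] M [-0.51  0.56 -0.01] w 23.0 2.3
yaw 149.21 ang 150.9 r 73.2 Frad 1.83 tau(rxF)/75mm 3.83 with M 3.66 Ft 3.92
```

>>> carry_out --dp '[[-0.0001,0.0038,0.0001],[-0.0001,0.0038,0.0001],[-0.0001,0.0038,0.0001],[-0.0001,0.0038,0.0001],[-0.0001,0.0038,0.0001]]' --twist '[[0,0,0.0523],[0,0,0.0523],[0,0,0.0523],[0,0,0.0523],[0,0,0.0523]]' --fingers '[27,27,27,27,27]'

```text
time_s: 13.83
tool_pos: [520.3, -90.1, 193.5]
ee_rot: [-1.218, -2.893, 0.004]
force: [-4.9, -3.4, 2.4]
width: 23.0
grip_force: 2.5
```

```bash
python3 - <<'E'
from h import *
tq(); barz()
E
```

```text
13.83 [520.3 -90.1 193.5] [-1.218 -2.893  0.004] F [-4.9 -3.4  2.4] M [-0.41  0.76 -0.02] w 23.0 2.5
yaw 134.35 ang 136.24 r 72.9 Frad 1.22 tau(rxF)/75mm 5.66 with M 5.39 Ft 5.82
bar n 769 mid ang 139.01 z50/90 [225.36 226.83]
```

>>> carry_out --dp '[[-0.0001,0.0038,0],[-0.0001,0.0038,0],[-0.0001,0.0038,0.0001],[-0.0001,0.0038,0.0001],[-0.0001,0.0038,0.0001]]' --twist '[[0,0,0.0523],[0,0,0.0523],[0,0,0.0523],[0,0,0.0523],[0,0,0.0523]]' --fingers '[27,27,27,27,27]'

```text
time_s: 14.3
tool_pos: [535.3, -78.1, 192.9]
ee_rot: [-1.583, -2.709, 0.003]
force: [-6.2, -1.8, 2.5]
width: 23.1
grip_force: 2.5
```

```bash
python3 - <<'E'
from h import *
tq(); barz()
E
```

```text
14.3 [535.3 -78.1 192.9] [-1.583 -2.709  0.003] F [-6.2 -1.8  2.5] M [-0.18  0.89  0.03] w 23.1 2.5
yaw 119.4 ang 121.16 r 72.9 Frad 1.61 tau(rxF)/75mm 6.04 with M 6.41 Ft 6.22
bar n 764 mid ang 124.03 z50/90 [224.91 226.29]
```

>>> carry_out --dp '[[-0.0001,0.0038,0],[-0.0001,0.0038,0.0001],[-0.0001,0.0038,0.0001],[-0.0001,0.0038,0.0001]]' --twist '[[0,0,0.0523],[0,0,0.0523],[0,0,0.0523],[0,0,0.0523]]' --fingers '[27,27,27,27]'

```text
time_s: 14.68
tool_pos: [548.9, -71.8, 192.6]
ee_rot: [-1.856, -2.529, 0.003]
force: [-6.9, -0.7, 3.8]
width: 22.8
grip_force: 3.3
```

```bash
python3 - <<'E'
from h import *
tq(); barz()
E
```

```text
14.68 [548.9 -71.8 192.6] [-1.856 -2.529  0.003] F [-6.9 -0.7  3.8] M [-0.05  1.14  0.03] w 22.8 3.3
yaw 107.44 ang 109.35 r 72.8 Frad 1.61 tau(rxF)/75mm 6.5 with M 6.91 Ft 6.7
bar n 781 mid ang 112.24 z50/90 [224.72 226.16]
```

>>> carry_out --dp '[[-0.0001,0.0038,0],[-0.0001,0.0038,0],[-0.0001,0.0038,0]]' --twist '[[0,0,0.0523],[0,0,0.0523],[0,0,0.0523]]' --fingers '[27,27,27]'

```text
time_s: 14.98
tool_pos: [559.4, -69.1, 192.3]
ee_rot: [-2.047, -2.374, 0.005]
force: [-8.0, 0.2, 3.9]
width: 23.0
grip_force: 4.0
```

```bash
python3 - <<'E'
from h import *
tq(); barz()
E
```

```text
14.98 [559.4 -69.1 192.3] [-2.047 -2.374  0.005] F [-8.   0.2  3.9] M [0.08 1.33 0.09] w 23.0 4.0
yaw 98.46 ang 100.75 r 72.7 Frad 1.65 tau(rxF)/75mm 7.58 with M 8.73 Ft 7.82
bar n 785 mid ang 103.58 z50/90 [224.69 226.22]
```

>>> carry_out --dp '[[0,0.0013,0],[0,0.0013,0],[0,0.0013,0],[0,0.0013,0]]' --twist '[[0,0,0.0175],[0,0,0.0175],[0,0,0.0175],[0,0,0.0175]]' --fingers '[27,27,27,27]'

```text
time_s: 15.37
tool_pos: [564.3, -68.3, 192.3]
ee_rot: [-2.127, -2.303, 0.005]
force: [-8.5, -0.6, 3.6]
width: 23.3
grip_force: 4.2
```

```bash
python3 - <<'E'
from h import *
tq(); barz()
E
```

```text
15.37 [564.3 -68.3 192.3] [-2.127 -2.303  0.005] F [-8.5 -0.6  3.6] M [0.16 1.39 0.12] w 23.3 4.2
yaw 94.55 ang 96.88 r 72.7 Frad 0.4 tau(rxF)/75mm 8.28 with M 9.88 Ft 8.54
bar n 786 mid ang 100.03 z50/90 [224.75 226.11]
```

>>> carry_out --dp '[[0,0.001,0],[0,0.001,0]]' --twist '[[0,0,0.0131],[0,0,0.0131]]' --fingers '[27,27]'

```text
time_s: 15.58
tool_pos: [566.2, -68.1, 192.2]
ee_rot: [-2.156, -2.275, 0.006]
force: [-8.7, 1.0, 4.4]
width: 23.0
grip_force: 4.4
```

```bash
python3 - <<'E'
from h import *
tq(); barz(); tq(); s=st()
E
```

```text
15.58 [566.2 -68.1 192.2] [-2.156 -2.275  0.006] F [-8.7  1.   4.4] M [0.1  1.34 0.06] w 23.0 4.4
yaw 93.07 ang 95.39 r 72.7 Frad 1.79 tau(rxF)/75mm 8.28 with M 9.12 Ft 8.53
bar n 780 mid ang 98.63 z50/90 [224.67 226.05]
15.63 [566.3 -68.1 192.2] [-2.157 -2.274  0.005] F [-8.2  0.6  4.1] M [0.17 1.35 0.07] w 22.9 4.2
yaw 93.04 ang 95.3 r 72.8 Frad 1.38 tau(rxF)/75mm 7.91 with M 8.83 Ft 8.16
15.63 [566.3 -68.1 192.2] [-2.157 -2.274  0.005] F [-8.2  0.6  4.1] M [0.17 1.35 0.07] w 22.9 4.2
```

>>> carry_out --dp '[[0,0.001,0],[0,0.001,0]]' --twist '[[0,0,0.0131],[0,0,0.0131]]' --fingers '[27,27]'

```text
time_s: 15.8
tool_pos: [568.1, -67.9, 192.2]
ee_rot: [-2.186, -2.246, 0.006]
force: [-8.1, 0.3, 4.0]
width: 22.8
grip_force: 4.5
```

```bash
python3 - <<'E'
from h import *
tq(); barz(); tq(); s=st()
E
```

```text
15.8 [568.1 -67.9 192.2] [-2.186 -2.246  0.006] F [-8.1  0.3  4. ] M [0.21 1.45 0.05] w 22.8 4.5
yaw 91.56 ang 93.88 r 72.7 Frad 0.85 tau(rxF)/75mm 7.81 with M 8.41 Ft 8.05
bar n 775 mid ang 97.06 z50/90 [224.58 226.06]
15.85 [568.2 -67.9 192.2] [-2.186 -2.245  0.006] F [-9.5  1.7  4.2] M [0.23 1.42 0.07] w 23.1 4.3
yaw 91.53 ang 93.79 r 72.8 Frad 2.28 tau(rxF)/75mm 9.13 with M 10.12 Ft 9.41
15.85 [568.2 -67.9 192.2] [-2.186 -2.245  0.006] F [-9.5  1.7  4.2] M [0.23 1.42 0.07] w 23.1 4.3
```

>>> carry_out --dp '[[0,0.0014,0],[0,0.0014,0],[0,0.0014,0],[0,0.0014,0]]' --twist '[[0,0,0.0192],[0,0,0.0192],[0,0,0.0192],[0,0,0.0192]]' --fingers '[27,27,27,27]'

```text
time_s: 16.18
tool_pos: [573.5, -67.7, 192.2]
ee_rot: [-2.27, -2.16, 0.007]
force: [-10.0, 1.3, 4.7]
width: 22.7
grip_force: 4.8
```

```bash
python3 - <<'E'
from h import *
tq(); barz(); tq(); barz(); tq()
E
```

```text
16.18 [573.5 -67.7 192.2] [-2.27  -2.16   0.007] F [-10.    1.3   4.7] M [0.25 1.53 0.07] w 22.7 4.8
yaw 87.15 ang 89.61 r 72.8 Frad 1.2 tau(rxF)/75mm 9.72 with M 10.64 Ft 10.02
bar n 769 mid ang 92.76 z50/90 [224.63 225.92]
16.23 [573.7 -67.7 192.2] [-2.271 -2.159  0.006] F [-8.9  1.9  4.1] M [0.27 1.45 0.11] w 22.8 4.6
yaw 87.11 ang 89.47 r 72.8 Frad 1.82 tau(rxF)/75mm 8.67 with M 10.09 Ft 8.94
bar n 778 mid ang 92.81 z50/90 [224.58 225.94]
16.28 [573.7 -67.7 192.2] [-2.269 -2.16   0.006] F [-9.1  2.   3.6] M [0.27 1.47 0.04] w 23.4 4.5
yaw 87.18 ang 89.48 r 72.8 Frad 1.9 tau(rxF)/75mm 8.87 with M 9.34 Ft 9.15
```

>>> carry_out --dp '[[0,-0.001,0],[0,-0.0015,0],[0,-0.0015,0],[0,0,0],[0,0,0],[0,0,0],[0,0,0],[0,0,-0.01],[0,0,-0.02],[0,0,-0.03],[0,0,-0.03],[0,0,-0.03],[0,0,0],[0,0,0]]' --twist '[[0,0,-0.02],[0,0,-0.03],[0,0,-0.03],[0,0,0],[0,0,0],[0,0,0],[0,0,0],[0,0,0],[0,0,0],[0,0,0],[0,0,0],[0,0,0],[0,0,0],[0,0,0]]' --fingers '[27,27,27,60,60,60,60,60,60,60,60,60,60,60]'

```text
time_s: 17.45
tool_pos: [573.7, -69.0, 316.6]
ee_rot: [2.187, 2.247, 0.005]
force: [-0.5, -0.3, -0.9]
width: 51.4
grip_force: 0.0
```

```bash
python3 - <<'E'
from h import *
st(); im,d,W,rr=hubz(); cv2.imwrite('pics/w4.png',im[:,:,::-1])
b=(d>0)&(rr>48)&(rr<96)&(W[...,2]>212)&(W[...,2]<240)&(W[...,1]>-100)
P=W[b]; c=P.mean(0); print(len(P),c.round(1),'ang',np.degrees(np.arctan2(c[1]+140.5,c[0]-573)).round(1),'z90',np.percentile(P[:,2],90).round(2))
E
```

```text
17.45 [573.7 -69.  316.6] [2.187 2.247 0.005] F [-0.5 -0.3 -0.9] M [-0.01  0.04  0.  ] w 51.4 0.0
hub top z 212.46 370
1107 [565.7 -68.1 220.6] ang 95.8 z90 222.78
```

View pics/w4.png

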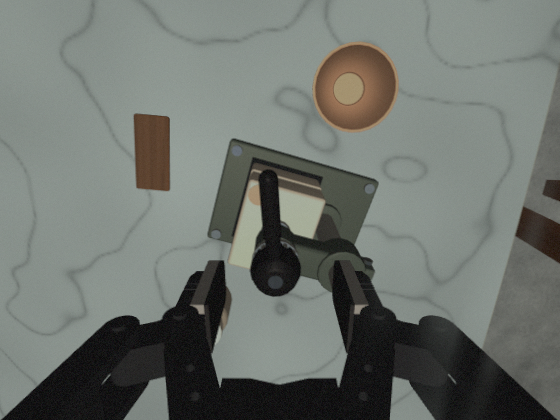

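The handle is seated: hub top at (275,283) and bar tip at (268,175), about 3 to 5 mm lower than at the start. It was last pushed to about 10 N, and the gripper is now clear. The bowl, jar and rib were not touched.

```bash
python3 -c "
from bench import r
print(r.sign_off())"
```

```text
the job is handed in; nothing more can be done
None
```

I handed the job in with the screw tightened to about 10 N at the grip (I estimate 210–240 N on the mould), the handle seated and the gripper clear; the hand-in returned no verdict.

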